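# Punch the drill spot for the sixth tube hole of a rack plate

### The job

Slide the aluminium tube-rack plate fully home on the table of the punch stand, square and flush against both the back fence and the side stop, so that its scribed cross lies under the point. Then press the red cap of the spring-loaded punch straight down until you feel its spring trip on the cross; stop there rather than leaning hard on it, let the punch come up again and leave the plate where it is. Do not shift the bottle, the jar or the tip box.

Things in the scene. Friction and masses are not known exactly. Their poses are not given: they have to be found in the camera images.
- stand: Bench punching stand, fixed. Origin: on the bench, under the centre of its flat steel table (262 x 262 mm, top 16 mm above the bench). A steel column (166 mm high) at x = 100, y = 88 mm of the stand's frame carries a blue arm 44 mm wide, from 92 to 139 mm above the bench, that reaches along -x over the punch (x = 20, y = 88 mm) to x = -2 mm; a black clamp grip sticks out to y = 150 mm.
- plate: Aluminium tube-rack plate, loose, 120 x 180 x 8 mm (x, y, z), 0.25 to 0.5 kg, flat on the stand's table. Origin: centre of its underside. Five 31 mm through holes: at x = -28 mm, y = -58, 0, 58 mm; at x = 28 mm, y = -58, 0 mm. The sixth place, x = 28, y = 58 mm, has only a blue scribed circle and cross. It starts some 20 to 60 mm short of both stops, turned up to 0.2 rad.
- cross (a point): Centre of the scribed cross, on the plate's upper face: the drill spot.
- under_point (a point): Fixed point of the stand on the punch's axis, 24 mm above the bench: where the scribed cross lies when the plate is home (x = 20, y = 88 mm in the stand's frame).
- cap_top (a point): Centre of the top of the red punch cap: 40 mm in diameter (nearly flat over 30 mm), 194 mm above the bench when up; guided, pressed straight down. At first only a return spring (some 2 N) is felt; after 1.5 to 14 mm, different each time, the point meets the plate. Over the next 4 mm the force climbs by 2 to 3 N per mm to 14 to 18 N; then the hidden spring trips.
- trip (a joint): How far the sear inside the punch has given way, in m: 0 while the punch has not tripped, 0.0036 when it has tripped. It moves only while the point is pressed on the plate and returns to 0 by itself when the cap is let go.
- punch (a joint): How far the punch has been pressed down in its arm, in m: 0 up (at rest; it returns by itself), 0.027 at most.
- cap: The red cap itself, on top of the punch: pressing it pushes the punch down. Origin: centre of its underside, 24 mm below its top. When the spring trips the point gives way by 3.6 mm and the force suddenly falls by 4 to 6 N; pressed on, it climbs again, then shoots up at a hard stop some 4 mm below the trip. Over 30 N is leaning too hard.
- reagent: Bystander: glass reagent bottle with an orange cap, 70 mm in diameter, 150 mm tall, standing on the bench to the left of the stand. Origin: centre of its foot.
- tube_jar: Bystander: white jar with a blue cap, 52 mm in diameter, 118 mm tall, standing on the bench to the left of the stand. Origin: centre of its foot.
- tip_box: Bystander: green pipette-tip box, 122 x 84 x 50 mm, on the bench to the right of the stand. Origin: centre of its underside.
- fence (a point): Middle of the face of the back fence, a dark steel bar on the table (200 mm along the stand's y, 14 mm high above the table). The face looks to the stand's -x and lies at x = 52 mm in its frame: the plate's +x edge (180 mm long) goes flush against it.
- stop (a point): Middle of the face of the side stop, a dark steel bar on the table (110 mm along the stand's x, 14 mm high above the table). The face looks to the stand's -y and lies at y = 120 mm in its frame: the plate's +y edge (120 mm long) goes flush against it.

How it is judged (in metres and radians):
On the way, in this order (a step that is already met when the one before it is completed fails the run):
1. the plate lies home: the cross within 2.5 mm of the punch's axis and the plate square to the stops within 0.03 rad, before the punch is tripped (horizontal distance between cross and under_point below 0.0025 m and angle between the y axis of plate and the y axis of stand, either way round below 0.03 rad and linear speed of plate below 0.02 m/s and value of joint trip below 0.001 m), for 0.2 s.
2. the punch is pressed until its spring trips, its point on the cross of the plate that lies home (value of joint trip above 0.0026 m and value of joint punch above 0.004 m and horizontal distance between cross and under_point below 0.0025 m), for 0.02 s.
At the end, for the whole second after the job is handed in: The punch has tripped on the cross and is up again (pressed in by less than 2 mm), and the plate still lies home and at rest: cross within 3 mm of the punch's axis, square within 0.03 rad (horizontal distance between cross and under_point below 0.003 m and angle between the y axis of plate and the y axis of stand, either way round below 0.03 rad and linear speed of plate below 0.01 m/s and value of joint punch below 0.002 m and value of joint trip below 0.001 m); the robot touches nothing.
It fails at once if the punch is tripped off the cross (more than 3 mm from it) (value of joint trip above 0.0015 m and horizontal distance between cross and under_point above 0.003 m).
It fails at once if the cap is leaned on with more than 30 N (contact force between anything else and cap above 30 N).
It fails at once if the bottle, the jar or the tip box is shifted by more than 20 mm (distance of any of reagent, tube_jar, tip_box from where it was at the start of the episode above 0.02 m).
It also fails if it takes over 64 s, if anything falls off the work surface, if the arm or the gripper's body presses on something with over 40 N, if the wrist force passes 120 N, or if a joint passes its speed limit or range.

### The arm

A 6-joint arm with a two-finger parallel gripper is mounted at the origin on the work surface. World frame = base frame: x ahead of the robot, y to its left, z up, the work surface at z = 0. Lengths are in mm, angles in rad, forces in N, time in s.
With the tool pointing down it reaches from about 400 to 925 mm from the base axis. Payload 12.5 kg.
Tool frame: the origin (TCP) lies on the mounting face of the last link; the fingertips stand 190 mm ahead of it and the grasp point (between the pads) lies 171 mm ahead of it; x points along the fingers, y is the direction in which the jaws open and shut, and the axes are right-handed (so a half turn about x gives the same grasp; the last joint's range is limited). The gripper opens to 95 mm and grips with 3 to 60 N. Pads are 20 mm wide; open, the fingers measure 119 mm over their backs; the gripper's body (75 mm by 180 mm) begins 59 mm behind the grasp point.
Start: joints at [1.175, 0.491, 1.559, -0, 1.092, -0.106], TCP at [178.576, 598.945, 404.761] pointing down, gripper open.
Joint ranges: [-3.1, 3.1], [-0.84, 2.19], [0.05, 2.79], [-1.13, 4.28], [0.06, 2.93], [-2.69, 2.69]. Speed limits (rad/s): [2.22, 2.22, 2.79, 3.14, 3.14, 3.14].

### API

Orientations are given as [roll, pitch, yaw] about the fixed x, y, z axes, in that order (R = Rz(yaw) Ry(pitch) Rx(roll)).
In Python, from cell import env, eyes gives the robot as it stands. The module is installed in compiled form; this text tells all that it offers.
- The arm moves only by the tool jog_arm, never from a script. Its argument "deltas" is one flat list of numbers, 7 for each row, row after row: the shift along the tool's x, y, z in mm, then the turn, a rotation vector about the tool's x, y, z in rad, then the opening, from 0 (shut) to 1 (fully open). A call has 1 to 10 rows; each row shifts and turns the pose as measured when the row begins, along the tool's axes as they then stand; what a row does not reach is not made up. A row lasts 1/8 s, in which the tool goes at most 62.5 mm and 10.7 degrees, less where a joint would pass 70% of its speed; a pose out of reach is approached as far as the arm can. A call is refused whole if a number of a shift passes 62.5 or a number of a turn 0.188, either way. A call with a gripper value outside its range is refused whole. The fingers move at their own pace and stop on an object; the grip force is fixed at half the most. Time passes only in rows, so rows that do not move let the fingers close. It gives the time, the measured TCP pose, the force and the opening at its end, in the units of the state.
- env.state(): the state, without advancing time (a new reading comes with each control period).
- eyes.read_camera(name): name is "scene" or "top" or "wrist"; returns a dict with "image" (480x640x3 uint8, red, green, blue), "fovy" (degrees; the focal length in pixels is half the picture's height over the tangent of half this angle, whatever the lens; pixels are square), "cx", "cy" (the principal point, pixels), "dist" ([k1, k2, p1, p2, k3] as OpenCV has them; the pictures are not rectified), "world_from_camera" (4x4, takes a point from camera to world coordinates). Camera axes: x right, y up, looking along -z (the intrinsics and any distortion apply to the point x, -y, -z); pixel columns grow to the right and rows downward; lengths in mm; the calibration is good to about 2 mm. A picture is of the moment at which its call begins. There is no depth.
- env.job_done(): hands the job in, once; it reports no verdict.
The state is a dict: "t": time; "joints": joint angles; "qvel": joint speeds; "tau": joint torques, N m; "eef_pos": TCP position; "tcp_rot": TCP orientation; "ft_force": force on the tool from outside, world axes, zero at the start; "moment": the same for the moment, N m; "opening": opening from 0.0 (shut) to 1.0 (fully open).
Only numpy, scipy, OpenCV 4.12 (cv2) and the standard library are available. Lean on these libraries where they do the work, as an engineer would, in place of code of your own. Each camera call takes 0.05 s, during which the arm holds its last target.

## Working session

There is one attempt and no reset: what is moved stays moved. The work goes in short steps, Python scripts to look and compute and a tool call to move; the robot and the scene stay as the last step left them, time stands still between calls to the robot, and variables do not carry over. Pictures are saved under pics/ and viewed, and the job is handed in when it is done.

Besides the shell and the picture viewer there is one more tool, called after "Call:" as a command line: name --argument value ..., lists and objects as JSON in quotes. jog_arm: Moves the arm, as the interface text tells. Its arguments: {"type":"object","properties":{"deltas":{"type":"array","items":{"type":"number"}}},"required":["deltas"]}

```bash
mkdir -p pics; ls; cat > h.py <<'E'
import numpy as np, cv2
from cell import env, eyes
def save(c,n): cv2.imwrite(n,cv2.cvtColor(c["image"],cv2.COLOR_RGB2BGR))
def K(c):
    f=240/np.tan(np.radians(c["fovy"])/2); return np.array([[f,0,c["cx"]],[0,f,c["cy"]],[0,0,1.]])
def ray(c,uv):
    p=cv2.undistortPoints(np.array(uv,float).reshape(-1,1,2),K(c),np.array(c["dist"],float)).reshape(-1,2)
    d=np.c_[p[:,0],-p[:,1],-np.ones(len(p))]; T=np.array(c["world_from_camera"])
    return T[:3,3],d@T[:3,:3].T
def onz(c,uv,z):
    o,d=ray(c,uv); return o+d*((z-o[2])/d[:,2])[:,None]
def proj(c,P):
    T=np.linalg.inv(np.array(c["world_from_camera"])); q=np.array(P,float).reshape(-1,3)@T[:3,:3].T+T[:3,3]
    q[:,1:]*=-1
    return cv2.projectPoints(q.reshape(-1,1,3),np.zeros(3),np.zeros(3),K(c),np.array(c["dist"],float))[0].reshape(-1,2)
E
python3 - <<'E'
from h import *
import pickle
s=env.state(); print({k:np.round(v,3) for k,v in s.items()})
d={}
for n in ["scene","top","wrist"]:
    c=eyes.read_camera(n); d[n]=c; save(c,f"pics/{n}0.png"); print(n,c["fovy"],c["cx"],c["cy"],c["dist"],np.round(c["world_from_camera"],3).tolist())
pickle.dump(d,open("c0.pkl","wb"))
E
```

```text
pics
{'t': np.float64(0.0), 'joints': array([ 1.175,  0.492,  1.559,  0.   ,  1.092, -0.106]), 'qvel': array([ 0.001, -0.001, -0.002, -0.   , -0.002, -0.002]), 'tau': array([ 3.0000e-03, -6.1266e+01, -2.5818e+01,  6.9000e-02,  4.8000e-02,
       -0.0000e+00]), 'eef_pos': array([178.553, 598.913, 404.15 ]), 'tcp_rot': array([-1.684,  1.57 , -1.974]), 'ft_force': array([0.535, 0.74 , 0.118]), 'moment': array([0.027, 0.006, 0.02 ]), 'opening': np.float64(1.002)}
scene 54.208369976033055 317.19175692830174 239.55279607499654 [-0.11636662  0.          0.          0.          0.        ] [[0.805, -0.399, 0.438, 983.909], [0.593, 0.53, -0.606, -561.195], [0.01, 0.748, 0.664, 730.629], [0.0, 0.0, 0.0, 1.0]]
top 52.99122528641888 317.6858946402133 234.98144700207592 [0.04106751 0.         0.         0.         0.        ] [[0.011, 0.991, -0.136, 427.417], [-1.0, 0.008, -0.017, -19.914], [-0.015, 0.137, 0.991, 1069.758], [0.0, 0.0, 0.0, 1.0]]
wrist 71.10691025255277 321.86616912461267 238.35639684709238 [-0.02624616  0.          0.          0.          0.        ] [[0.285, -0.917, -0.279, 98.618], [0.959, 0.272, 0.084, 622.817], [-0.001, -0.291, 0.957, 385.033], [0.0, 0.0, 0.0, 1.0]]
```

View pics/scene0.png

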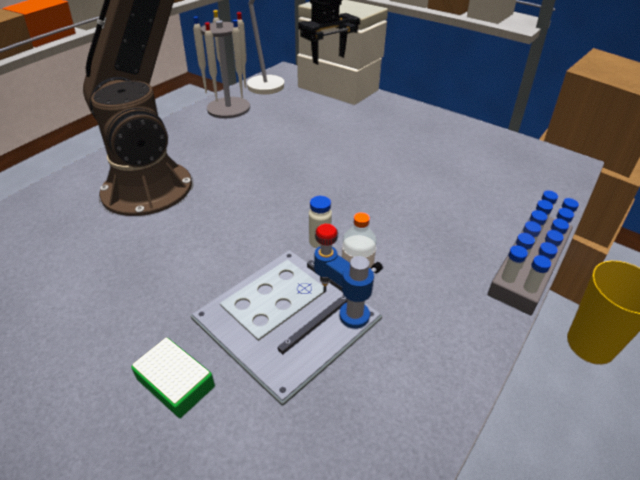

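View pics/top0.png

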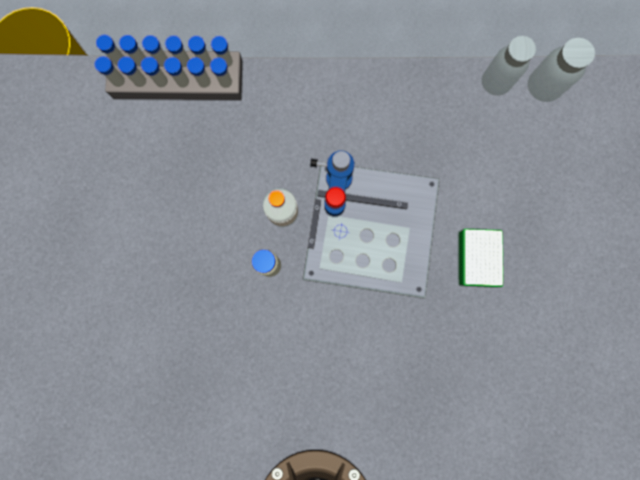

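View pics/wrist0.png

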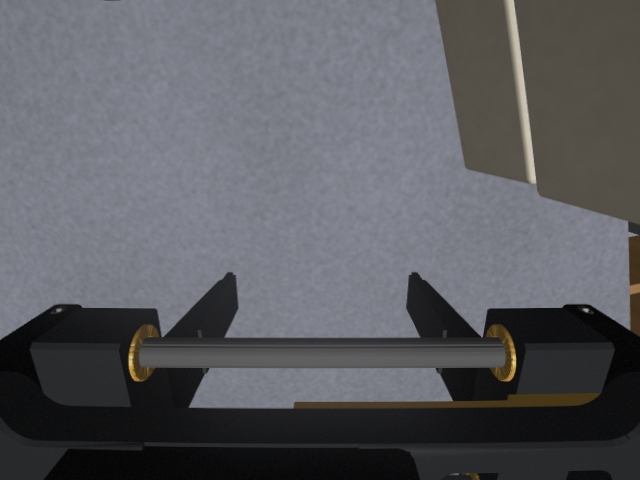

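```bash
python3 - <<'E'
from h import *
import pickle
d=pickle.load(open("c0.pkl","rb"))
im=cv2.cvtColor(d["top"]["image"],cv2.COLOR_RGB2BGR)[140:310,240:520]
cv2.imwrite("pics/topz0.png",cv2.resize(im,None,fx=2.8,fy=2.8,interpolation=cv2.INTER_CUBIC))
im=cv2.cvtColor(d["scene"]["image"],cv2.COLOR_RGB2BGR)[180:420,120:400]
cv2.imwrite("pics/scenez0.png",cv2.resize(im,None,fx=2.5,fy=2.5,interpolation=cv2.INTER_CUBIC))
E
```

```text
(no output)
```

View pics/topz0.png

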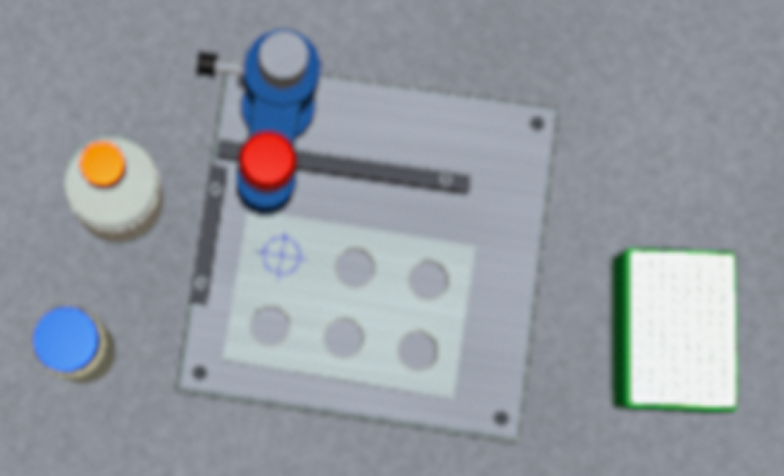

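View pics/scenez0.png

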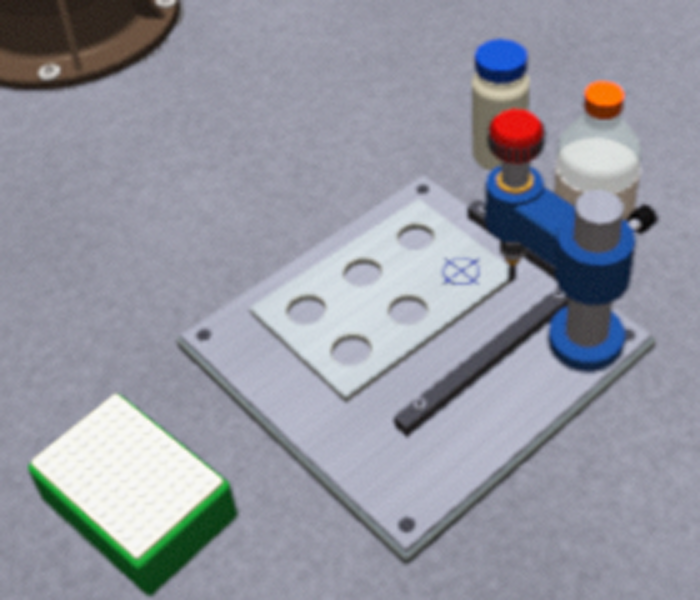

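```bash
python3 - <<'E'
from h import *
import pickle
d=pickle.load(open("c0.pkl","rb")); c=d["top"]
z=lambda p: np.array(p,float)/2.8+[240,140]-0.18
T=onz(c,z([(555,108),(517,440),(178,390)]),16)[:,:2]
print("table",T.round(1), np.linalg.norm(T[0]-T[1]),np.linalg.norm(T[1]-T[2]))
ctr=(T[0]+T[2])/2
ey=(T[2]-T[1]); a1=np.arctan2(ey[1],ey[0])-np.pi/2
ex=(T[0]-T[1]); a2=np.arctan2(ex[1],ex[0])
print("ctr",ctr,"yaw",a1,a2)
# plate via masks: greenish tint
P=onz(c,z([(247,213),(475,245),(455,397),(223,360)]),24)[:,:2]
print("plate",P.round(1),[np.linalg.norm(P[i]-P[i-3]) .round(1)for i in range(4)])
H=onz(c,z([(270,325),(344,337),(418,350),(355,267),(429,279),(282,256)]),24)[:,:2]
model=np.array([[-28,58],[-28,0],[-28,-58],[28,0],[28,-58],[28,58]],float)
def fit(A,B):
    a=A-A.mean(0);b=B-B.mean(0); th=np.arctan2((a[:,0]*b[:,1]-a[:,1]*b[:,0]).sum(),(a*b).sum())
    R=np.array([[np.cos(th),-np.sin(th)],[np.sin(th),np.cos(th)]]); t=B.mean(0)-R@A.mean(0)
    return th,t,np.linalg.norm(A@R.T+t-B,axis=1)
print("plate fit",fit(model,H))
im=cv2.cvtColor(c["image"],cv2.COLOR_RGB2HSV)
def blob(c,lo,hi,box):
    h=cv2.cvtColor(c["image"],cv2.COLOR_RGB2HSV); m=cv2.inRange(h,lo,hi); k=np.zeros_like(m); x0,y0,x1,y1=box; k[y0:y1,x0:x1]=m[y0:y1,x0:x1]
    mo=cv2.moments(k,True); return np.array([mo["m10"]/mo["m00"],mo["m01"]/mo["m00"]]),mo["m00"]
m1,n1=blob(c,(0,180,150),(6,255,255),(300,170,370,220)); print("cap",m1,n1,onz(c,[z((268,155))],194))
print("table ctr expected cap:", ctr+np.array([[np.cos(a1),-np.sin(a1)],[np.sin(a1),np.cos(a1)]])@[20,88])
print("bottle cap",onz(c,[z((102,162))],150),"jar",onz(c,[z((67,338))],118),"tip",onz(c,z([(630,250),(735,250),(735,410),(625,410)]),50))
m2,_=blob(d["scene"],(0,180,150),(6,255,255),(300,210,350,260));print(m2,onz(d["scene"],[m2],185))
E
```

```text
table [[ 702.2 -269.3]
 [ 439.5 -234.1]
 [ 475.1   28. ]] 265.0851015460609 264.4628527443286
ctr [ 588.6802119  -120.64334435] yaw -0.1350724332882396 -0.13315585355081988
plate [[ 614.1  -24.7]
 [ 590.1 -203. ]
 [ 471.6 -185.8]
 [ 498.3   -7. ]] [np.float64(179.9), np.float64(119.7), np.float64(180.8), np.float64(117.2)]
plate fit (np.float64(-0.15585887008948981), array([ 544.24957403, -105.06191586]), array([0.30335549, 0.44841645, 0.22553789, 0.04166887, 0.20894254,
       0.78826081]))
cap [335.06343284 196.59328358] 268.0 [[622.90386895 -37.52113086 194.        ]]
table ctr expected cap: [620.34830697 -36.13812703]
bottle cap [[626.90173546  77.18749958 150.        ]] jar [[506.46204078 102.54573762 118.        ]] tip [[ 583.13267864 -315.13320757   50.        ]
 [ 583.75316802 -393.47388533   50.        ]
 [ 463.40085514 -388.34660725   50.        ]
 [ 462.34793242 -307.58858738   50.        ]]
[325.96428571 230.05612245] [[620.808693   -32.92430127 185.        ]]
```

```bash
cat >> h.py <<'E'
from scipy.spatial.transform import Rotation as Ro
S0=np.array([588.7,-120.6]); SY=-0.134
def s2w(x,y):
    c,s=np.cos(SY),np.sin(SY); return S0+[c*x-s*y,s*x+c*y]
def w2s(p):
    c,s=np.cos(SY),np.sin(SY); d=np.array(p[:2])-S0; return np.array([c*d[0]+s*d[1],-s*d[0]+c*d[1]])
def cur():
    s=env.state(); return s,np.array(s["eef_pos"]),Ro.from_euler("xyz",s["tcp_rot"])
def down(jaw): # jaw angle in world of tool y; tool x down
    y=np.array([np.cos(jaw),np.sin(jaw),0]); x=np.array([0,0,-1.]); return Ro.from_matrix(np.c_[x,y,np.cross(x,y)])
def delta(pos,R):
    s,p,Rc=cur(); return Rc.inv().apply(np.array(pos)-p),(Rc.inv()*R).as_rotvec()
def rep():
    s,p,R=cur(); m=R.as_matrix()
    print("t",round(s["t"],2),"p",p.round(1),"stand",w2s(p).round(1),"tipz",round(p[2]-190,1),"F",np.round(s["ft_force"],1),"op",round(s["opening"],2),"q",np.round(s["joints"],2))
    print("toolx",m[:,0].round(3),"y",m[:,1].round(3),"z",m[:,2].round(3))
E
python3 - <<'E'
from h import *
rep()
for j in (SY+np.pi/2,SY-np.pi/2,SY,SY+np.pi):
    d,r=delta([450,250,405],down(j)); print(j,d.round(1),r.round(3))
print(s2w(-131,9.4))
E
```

```text
t 0.15 p [178.6 598.9 404.3] stand [-502.6  658.3] tipz 214.3 F [ 0.2 -0.2  0.1] op 1.0 q [ 1.18  0.49  1.56  0.    1.09 -0.11]
toolx [-0.    -0.001 -1.   ] y [ 0.286  0.958 -0.001] z [ 0.958 -0.286 -0.   ]
1.4367963267948967 [  -0.5 -256.8  359.8] [-0.156 -0.     0.001]
-1.7047963267948965 [  -0.5 -256.8  359.8] [2.986e+00 1.000e-03 0.000e+00]
-0.134 [  -0.5 -256.8  359.8] [1.415e+00 0.000e+00 1.000e-03]
3.007592653589793 [  -0.5 -256.8  359.8] [-1.727e+00 -1.000e-03  0.000e+00]
[460.13019301 -93.78275312]
```

Call:
jog_arm --deltas '[0,-30,45,-0.156,0,0,1,0,-25,54,0,0,0,1,0,-25,54,0,0,0,1,0,-25,54,0,0,0,1,0,-25,54,0,0,0,1,0,-25,54,0,0,0,1,0,-58,10,0,0,0,1,0,-60,0,0,0,0,1,0,-60,0,0,0,0,1,0,-60,0,0,0,0,1]'

```text
t: 1.4
eef_pos: [453.1, 150.9, 401.5]
tcp_rot: [-2.203, 1.568, -2.326]
ft_force: [2.7, -0.9, 0.9]
opening: 1.001
```

```bash
python3 - <<'E'
from h import *
rep()
print(delta([*s2w(-131,9.4),320],down(SY+np.pi/2)))
E
```

```text
t 1.4 p [453.1 150.9 401.5] stand [-170.6  250.9] tipz 211.5 F [ 2.7 -0.9  0.9] op 1.0 q [ 0.18  0.29  1.91 -0.    0.95 -1.26]
toolx [-0.002 -0.002 -1.   ] y [ 0.123  0.992 -0.002] z [ 0.992 -0.123 -0.002]
(array([  81.99928702, -241.74877478,   37.1954926 ]), array([ 0.01069674, -0.00172387,  0.0023824 ]))
```

Call:
jog_arm --deltas '[0,-56,9,0.011,0,0,1,0,-56,9,0,0,0,1,0,-56,9,0,0,0,1,0,-56,9,0,0,0,1,0,-18,2,0,0,0,1,30,0,0,0,0,0,1,0,0,0,0,0,0,1]'

```text
t: 2.28
eef_pos: [456.9, -106.0, 371.8]
tcp_rot: [-1.796, 1.568, -1.936]
ft_force: [0.0, 0.6, 0.0]
opening: 1.003
```

```bash
python3 - <<'E'
from h import *
rep()
print(delta([*s2w(-131,9.4),210],down(SY+np.pi/2)))
c=eyes.read_camera("wrist"); save(c,"pics/w1.png")
E
```

```text
t 2.27 p [ 456.9 -106.   371.8] stand [-132.6   -3.1] tipz 181.8 F [0.  0.6 0. ] op 1.0 q [-0.37  0.31  1.97 -0.    0.86 -1.8 ]
toolx [-0.001 -0.003 -1.   ] y [ 0.14   0.99  -0.003] z [ 0.99  -0.14  -0.001]
(array([161.80301288,  12.99274313,   1.6372186 ]), array([-0.00629477, -0.00063474,  0.00272974]))
```

View pics/w1.png

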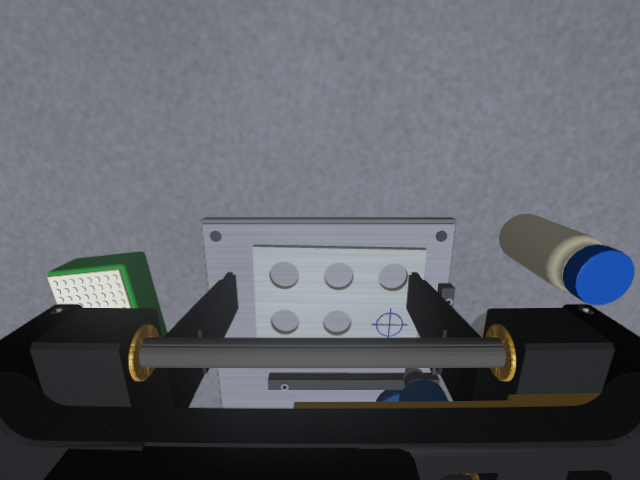

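```bash
python3 - <<'E'
from h import *
import pickle
c=eyes.read_camera("wrist"); pickle.dump(c,open("w1.pkl","wb"))
for n,uv,z in [("plate edge",[(254,246.5),(426,249)],24),("table corners",[(203,219),(456,219)],16),("cross",[(390,324)],24),("holes",[(285,275),(338,275.5),(392,276),(285,321.5),(337,322)],24)]:
    P=onz(c,uv,z); print(n,P.round(1).tolist(),[w2s(p).round(1).tolist() for p in P])
E
```

```text
plate edge [[473.5, -180.1, 24.0], [500.7, -3.7, 24.0]] [[-106.2, -74.4], [-102.8, 104.1]]
table corners [[439.1, -228.9, 16.0], [475.2, 31.0, 16.0]] [[-133.8, -127.3], [-132.8, 135.1]]
cross [[583.9, -47.7, 24.0]] [[-14.5, 71.6]]
holes [[509.4, -153.7, 24.0], [517.7, -98.0, 24.0], [526.2, -41.1, 24.0], [564.7, -163.3, 24.0], [573.2, -106.0, 24.0]] [[-74.2, -43.4], [-73.4, 13.0], [-72.6, 70.4], [-18.1, -45.5], [-17.3, 12.4]]
```

Call:
jog_arm --deltas '[50,13,0,0,0,0,1,50,0,0,0,0,0,1,40,0,0,0,0,0,1,14,0,0,0,0,0,1,0,0,0,0,0,0,1]'

```text
t: 3.0
eef_pos: [463.0, -91.8, 220.9]
tcp_rot: [-0.393, 1.556, -0.528]
ft_force: [0.2, 0.0, -0.1]
opening: 0.999
```

```bash
python3 - <<'E'
from h import *
rep()
print(delta([*s2w(-131,9.4),210],down(SY+np.pi/2)))
E
```

```text
t 3.0 p [463.  -91.8 220.9] stand [-128.4   11.8] tipz 30.9 F [ 0.2  0.  -0.1] op 1.0 q [-0.34  0.58  2.1  -0.01  0.45 -1.77]
toolx [ 0.013 -0.008 -1.   ] y [ 0.135  0.991 -0.006] z [ 0.991 -0.135  0.014]
(array([10.87441983, -2.31874478, -2.72629205]), array([-0.0010129 ,  0.01382334,  0.00573736]))
```

Call:
jog_arm --deltas '[5,-1,-1,0,0.014,0.006,1,5.5,0,0,0,0,0,1,0,0,0,0,0,0,1,0,0,5,0,0,0,1,0,0,5,0,0,0,1]'

```text
t: 3.62
eef_pos: [473.1, -94.0, 212.9]
tcp_rot: [-0.074, 1.567, -0.208]
ft_force: [-2.0, 0.3, 0.2]
opening: 1.004
```

```bash
python3 - <<'E'
from h import *
rep()
print(delta([*s2w(-78,9.4),210],down(SY+np.pi/2)))
E
```

```text
t 3.62 p [473.1 -94.  212.9] stand [-118.1   10.9] tipz 22.9 F [-2.   0.3  0.2] op 1.0 q [-0.33  0.6   2.08  0.    0.46 -1.77]
toolx [ 0.004 -0.001 -1.   ] y [ 0.134  0.991 -0.   ] z [ 0.991 -0.134  0.004]
(array([ 3.00982984, -1.51343127, 40.12419639]), array([-0.00034295,  0.00372923,  0.00027611]))
```

Call:
jog_arm --deltas '[2,0,-2,0,0.004,0,1,1,0,0,0,0,0,1,0,0,5,0,0,0,1,0,0,5,0,0,0,1,0,0,5,0,0,0,1]'

```text
t: 4.25
eef_pos: [486.3, -95.7, 209.6]
tcp_rot: [3.106, 1.568, 2.972]
ft_force: [-3.0, 0.9, 2.7]
opening: 1.002
```

```bash
python3 - <<'E'
from h import *
rep()
print(delta([*s2w(-78,9.4),210],down(SY+np.pi/2)))
E
```

```text
t 4.25 p [486.3 -95.7 209.6] stand [-104.8   11. ] tipz 19.6 F [-3.   0.9  2.7] op 1.0 q [-0.33  0.62  2.04 -0.    0.48 -1.76]
toolx [-0.003  0.001 -1.   ] y [0.134 0.991 0.   ] z [ 0.991 -0.134 -0.003]
(array([-0.51867857, -1.56750236, 26.76156595]), array([-0.0003364 , -0.00296032, -0.00010512]))
```

Call:
jog_arm --deltas '[0,0,5,0,0,0,1,0,0,5,0,0,0,1,-0.5,0,5,0,0,0,1,0,0,3,0,0,0,1,0,0,2,0,0,0,1]'

```text
t: 4.88
eef_pos: [507.7, -98.5, 209.9]
tcp_rot: [3.095, 1.567, 2.961]
ft_force: [-3.8, -0.0, 2.5]
opening: 0.999
```

```bash
python3 - <<'E'
from h import *
rep()
c=eyes.read_camera("wrist"); save(c,"pics/w2.png")
c=eyes.read_camera("top"); im=cv2.cvtColor(c["image"],cv2.COLOR_RGB2BGR)[140:310,240:520]
cv2.imwrite("pics/topz2.png",cv2.resize(im,None,fx=2.8,fy=2.8,interpolation=cv2.INTER_CUBIC))
E
```

```text
t 4.88 p [507.7 -98.5 209.9] stand [-83.2  11.1] tipz 19.9 F [-3.8 -0.   2.5] op 1.0 q [-0.32  0.63  1.99 -0.    0.52 -1.76]
toolx [-0.003  0.001 -1.   ] y [0.134 0.991 0.   ] z [ 0.991 -0.134 -0.003]
```

View pics/w2.png

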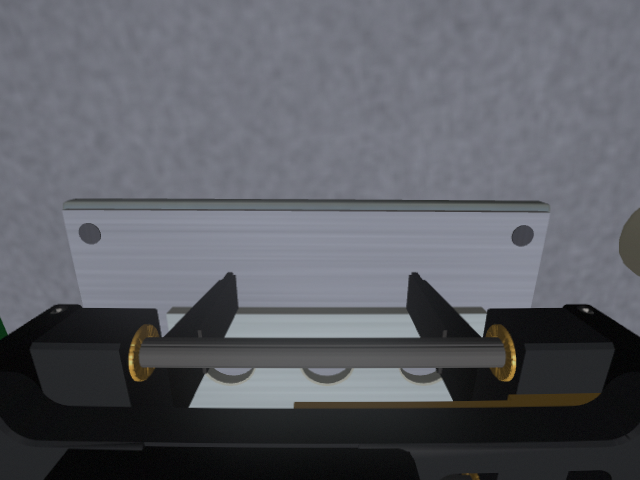

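View pics/topz2.png

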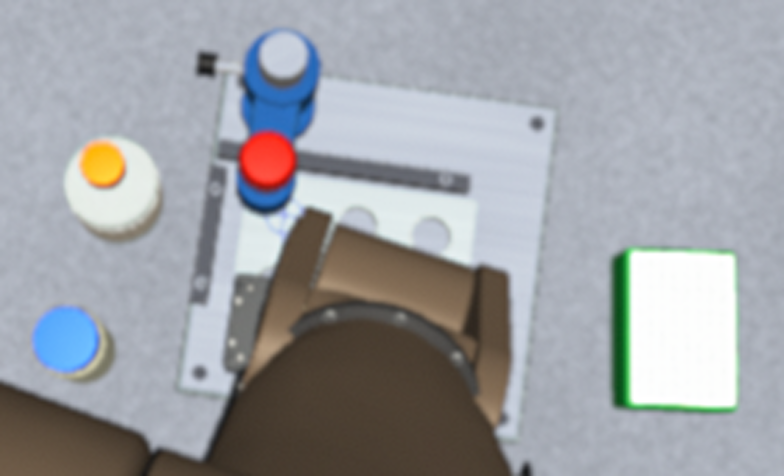

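Call:
jog_arm --deltas '[0,0,2,0,0,0,1,0,0,2,0,0,0,1,0,0,1,0,0,0,1]'

```text
t: 5.35
eef_pos: [512.8, -99.2, 209.9]
tcp_rot: [3.093, 1.568, 2.959]
ft_force: [-3.2, -0.2, 0.8]
opening: 1.0
```

Call:
jog_arm --deltas '[0,0,1,0,0,0,1]'

```text
t: 5.48
eef_pos: [513.8, -99.3, 209.9]
tcp_rot: [3.083, 1.567, 2.949]
ft_force: [-5.4, 0.9, 2.5]
opening: 1.002
```

Call:
jog_arm --deltas '[0,0,1,0,0,0,1]'

```text
t: 5.6
eef_pos: [514.3, -99.4, 209.8]
tcp_rot: [3.054, 1.565, 2.92]
ft_force: [-8.2, -0.1, 4.8]
opening: 0.997
```

Call:
jog_arm --deltas '[0,0,1,0,0,0,1]'

```text
t: 5.72
eef_pos: [514.7, -99.4, 209.8]
tcp_rot: [3.046, 1.563, 2.912]
ft_force: [-7.5, -1.9, 5.1]
opening: 1.001
```

Call:
jog_arm --deltas '[0,0,1,0,0,0,1]'

```text
t: 5.85
eef_pos: [515.1, -99.5, 209.8]
tcp_rot: [3.045, 1.56, 2.911]
ft_force: [-7.8, -1.0, 5.4]
opening: 1.0
```

```bash
python3 - <<'E'
from h import *
rep()
c=eyes.read_camera("top"); im=cv2.cvtColor(c["image"],cv2.COLOR_RGB2BGR)[140:310,240:520]
cv2.imwrite("pics/topz3.png",cv2.resize(im,None,fx=2.8,fy=2.8,interpolation=cv2.INTER_CUBIC))
E
```

```text
t 5.85 p [515.1 -99.5 209.8] stand [-75.8  11.1] tipz 19.8 F [-7.8 -1.   5.4] op 1.0 q [-0.32  0.64  1.97 -0.    0.54 -1.75]
toolx [-0.01   0.002 -1.   ] y [0.134 0.991 0.001] z [ 0.991 -0.134 -0.01 ]
```

View pics/topz3.png

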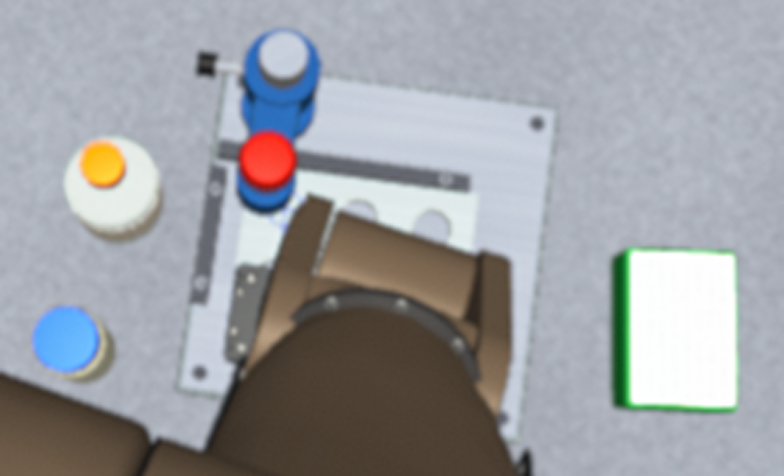

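Call:
jog_arm --deltas '[0,0,2,0,-0.01,0,1]'

```text
t: 6.02
eef_pos: [515.3, -99.3, 209.5]
tcp_rot: [2.868, 1.563, 2.733]
ft_force: [-22.3, 0.1, 15.7]
opening: 1.002
```

Call:
jog_arm --deltas '[0,0,2,0,0,0,1]'

```text
t: 6.15
eef_pos: [515.9, -99.4, 209.4]
tcp_rot: [2.915, 1.558, 2.779]
ft_force: [-10.1, -0.7, 6.4]
opening: 0.996
```

```bash
python3 - <<'E'
from h import *
rep()
E
```

```text
t 6.15 p [515.9 -99.4 209.4] stand [-75.   11.3] tipz 19.4 F [-10.1  -0.7   6.4] op 1.0 q [-0.32  0.64  1.97  0.    0.55 -1.75]
toolx [-0.012  0.005 -1.   ] y [0.135 0.991 0.003] z [ 0.991 -0.135 -0.013]
```

Call:
jog_arm --deltas '[0,0,-6,0,0,0,1,0,0,-14,0,-0.012,0,1,-40,0,0,0,0,0,0.5,-25,-20,20,0,0,0,0,0,-45,30,0,0,0,0,0,-45,30,0,0,0,0,0,-10,10,0,0,0,0,0,0,0,0,0,0,0]'

```text
t: 7.15
eef_pos: [567.3, -230.1, 276.8]
tcp_rot: [0.16, 1.563, 0.027]
ft_force: [-0.9, -0.0, 0.1]
opening: 0.427
```

```bash
python3 - <<'E'
from h import *
rep()
print(delta([*s2w(-8,-105),210],down(SY+np.pi/2)))
c=eyes.read_camera("top"); im=cv2.cvtColor(c["image"],cv2.COLOR_RGB2BGR)[140:310,240:520]
cv2.imwrite("pics/topz4.png",cv2.resize(im,None,fx=2.8,fy=2.8,interpolation=cv2.INTER_CUBIC))
c=eyes.read_camera("wrist"); save(c,"pics/w4.png")
E
```

```text
t 7.15 p [ 567.3 -230.1  276.8] stand [  -6.6 -111.4] tipz 86.8 F [-0.9 -0.   0.1] op 0.43 q [-0.49  0.62  1.71  0.01  0.8  -1.93]
toolx [ 0.008  0.    -1.   ] y [0.133 0.991 0.001] z [ 0.991 -0.133  0.008]
(array([66.76235014,  6.30960338, -1.93420014]), array([ 0.00034959,  0.00818658, -0.00132481]))
```

View pics/topz4.png

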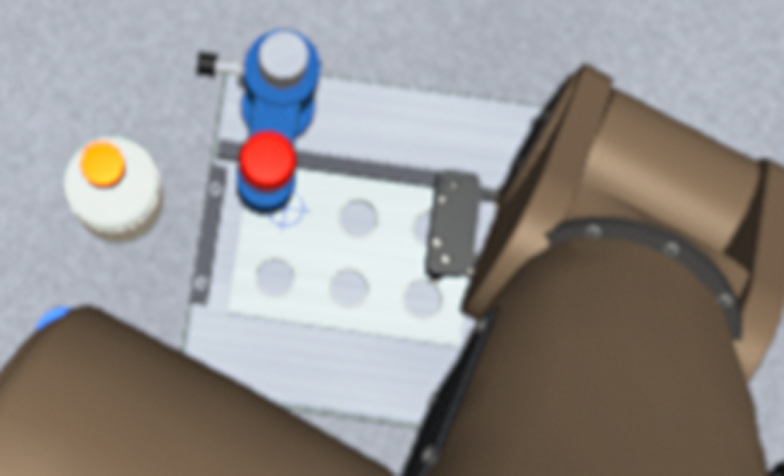

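View pics/w4.png

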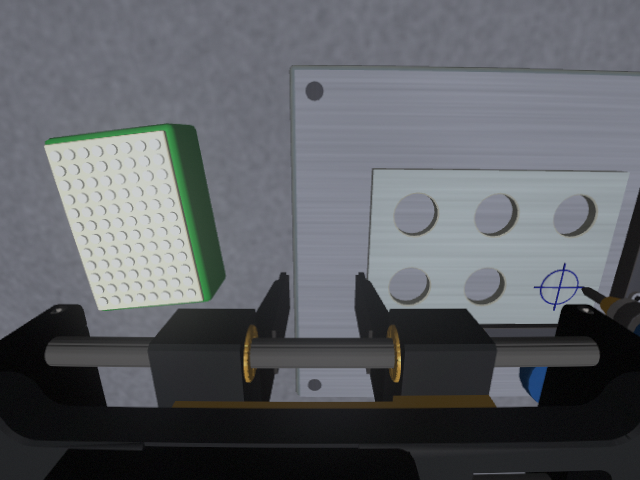

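```bash
python3 - <<'E'
from h import *
c=eyes.read_camera("wrist"); 
for n,uv,z in [("plate edge",[(373,169),(369,262)],24),("table corner",[(293,67)],16),("cross",[(559,287)],24)]:
    P=onz(c,uv,z); print(n,[w2s(p).round(1).tolist() for p in P])
E
```

```text
plate edge [[-67.3, -74.9], [0.9, -74.7]]
table corner [[-132.1, -128.9]]
cross [[21.6, 73.9]]
```

Call:
jog_arm --deltas '[30,0,0,0,0.008,0,0,25,0,0,0,0,0,0,10,0,0,0,0,0,0,0,0,0,0,0,0,0]'

```text
t: 7.8
eef_pos: [566.5, -224.7, 211.9]
tcp_rot: [1.629, 1.569, 1.501]
ft_force: [1.2, 0.2, -0.1]
opening: 0.002
```

```bash
python3 - <<'E'
from h import *
rep()
print(delta([*s2w(-8,-90),209.5],down(SY+np.pi/2)))
E
```

```text
t 7.8 p [ 566.5 -224.7  211.9] stand [  -8.1 -106.1] tipz 21.9 F [ 1.2  0.2 -0.1] op 0.0 q [-0.49  0.71  1.76  0.    0.68 -1.93]
toolx [ 0.     0.002 -1.   ] y [0.128 0.992 0.002] z [ 0.992 -0.128 -0.   ]
(array([ 2.37495238, 16.13923805,  0.23199221]), array([ 6.00296507e-03, -9.24073243e-05, -1.51814469e-03]))
```

Call:
jog_arm --deltas '[2,6,0,0.006,0,0,0,0,6,0,0,0,0,0,0,5,0,0,0,0,0,0,4,0,0,0,0,0,0,4,0,0,0,0,0]'

```text
t: 8.43
eef_pos: [570.3, -198.0, 212.3]
tcp_rot: [0.091, 1.568, -0.043]
ft_force: [-0.7, -1.9, -1.6]
opening: 0.006
```

```bash
python3 - <<'E'
from h import *
rep()
c=eyes.read_camera("wrist"); save(c,"pics/w5.png")
E
```

```text
t 8.43 p [ 570.3 -198.   212.3] stand [ -7.9 -79.1] tipz 22.3 F [-0.7 -1.9 -1.6] op 0.01 q [-0.44  0.7   1.77  0.    0.66 -1.88]
toolx [ 0.003 -0.    -1.   ] y [0.134 0.991 0.   ] z [ 0.991 -0.134  0.003]
```

View pics/w5.png

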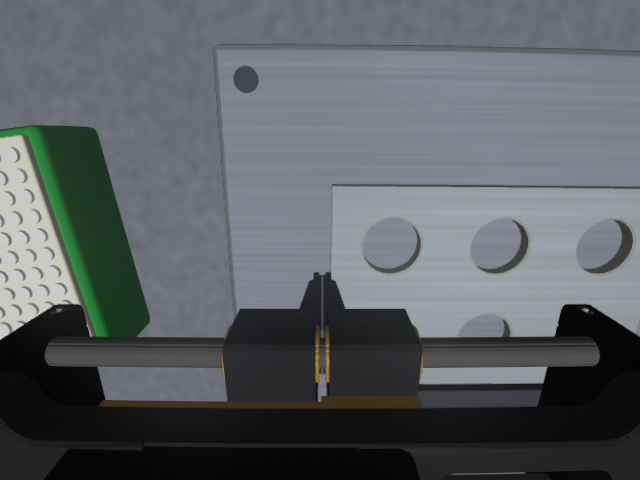

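Call:
jog_arm --deltas '[2.5,0,0,0,0,0,0,0,3,0,0,0,0,0,0,2,0,0,0,0,0]'

```text
t: 8.85
eef_pos: [571.0, -192.8, 209.6]
tcp_rot: [-0.003, 1.567, -0.137]
ft_force: [-0.7, -2.5, 1.9]
opening: 0.005
```

Call:
jog_arm --deltas '[0,2,0,0,0,0,0]'

```text
t: 8.98
eef_pos: [571.3, -190.9, 209.6]
tcp_rot: [-0.036, 1.567, -0.17]
ft_force: [-1.0, -2.5, 0.3]
opening: 0.009
```

Call:
jog_arm --deltas '[0,1.5,0,0,0,0,0]'

```text
t: 9.1
eef_pos: [571.5, -189.3, 209.6]
tcp_rot: [-0.049, 1.567, -0.183]
ft_force: [-0.1, -1.8, 0.3]
opening: 0.006
```

```bash
python3 - <<'E'
from h import *
rep()
c=eyes.read_camera("wrist"); save(c,"pics/w6.png")
for n,uv,z in [("plate corner",[(331,185)],24)]:
    pass
c=eyes.read_camera("top"); im=cv2.cvtColor(c["image"],cv2.COLOR_RGB2BGR)[140:310,240:520]
cv2.imwrite("pics/topz6.png",cv2.resize(im,None,fx=2.8,fy=2.8,interpolation=cv2.INTER_CUBIC))
E
```

```text
t 9.1 p [ 571.5 -189.3  209.6] stand [ -7.9 -70.4] tipz 19.6 F [-0.1 -1.8  0.3] op 0.01 q [-0.43  0.71  1.78  0.    0.65 -1.87]
toolx [ 0.003 -0.001 -1.   ] y [ 0.134  0.991 -0.   ] z [ 0.991 -0.134  0.004]
```

View pics/topz6.png

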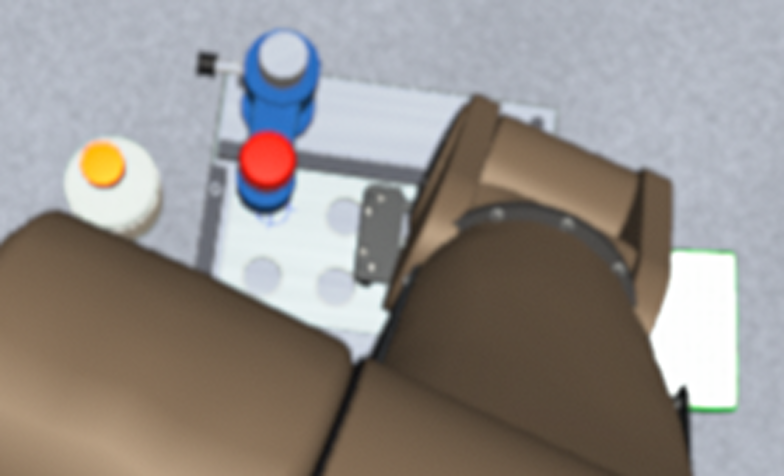

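View pics/w6.png

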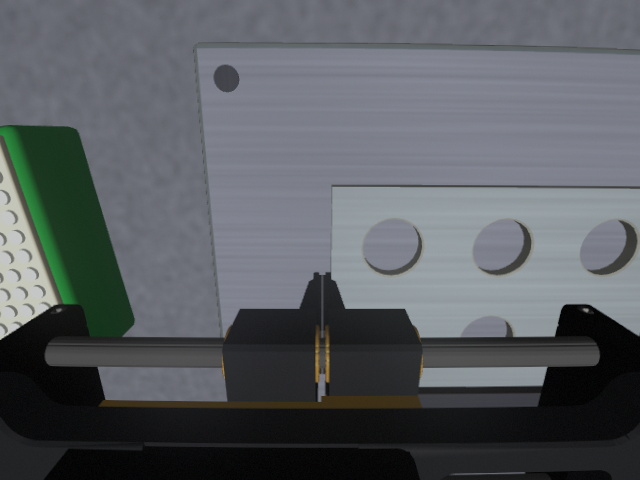

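Call:
jog_arm --deltas '[0,2,0,0,0,0,0,0,1.5,0,0,0,0,0]'

```text
t: 9.45
eef_pos: [572.0, -185.6, 209.6]
tcp_rot: [-0.027, 1.567, -0.161]
ft_force: [0.3, -2.5, -0.5]
opening: 0.003
```

Call:
jog_arm --deltas '[0,1,0,0,0,0,0]'

```text
t: 9.57
eef_pos: [572.2, -184.5, 209.6]
tcp_rot: [-0.022, 1.567, -0.156]
ft_force: [-0.3, -2.1, 0.7]
opening: 0.009
```

Call:
jog_arm --deltas '[0,1,0,0,0,0,0]'

```text
t: 9.7
eef_pos: [572.3, -183.4, 209.6]
tcp_rot: [-0.023, 1.567, -0.157]
ft_force: [-0.8, -2.3, 0.6]
opening: 0.004
```

Call:
jog_arm --deltas '[0,1,0,0,0,0,0]'

```text
t: 9.82
eef_pos: [572.5, -182.4, 209.6]
tcp_rot: [-0.029, 1.567, -0.163]
ft_force: [0.4, -1.0, -0.1]
opening: 0.001
```

Call:
jog_arm --deltas '[0,1,0,0,0,0,0]'

```text
t: 9.95
eef_pos: [572.5, -181.8, 209.6]
tcp_rot: [-0.291, 1.567, -0.425]
ft_force: [-3.9, -12.2, -0.7]
opening: 0.004
```

Call:
jog_arm --deltas '[0,1,0,0,0,0,0]'

```text
t: 10.07
eef_pos: [572.5, -181.6, 209.6]
tcp_rot: [-0.572, 1.566, -0.706]
ft_force: [-3.4, -11.9, -0.2]
opening: 0.004
```

```bash
python3 - <<'E'
from h import *
rep()
c=eyes.read_camera("wrist"); save(c,"pics/w7.png")
c=eyes.read_camera("top"); im=cv2.cvtColor(c["image"],cv2.COLOR_RGB2BGR)[140:310,240:520]
cv2.imwrite("pics/topz7.png",cv2.resize(im,None,fx=2.8,fy=2.8,interpolation=cv2.INTER_CUBIC))
E
```

```text
t 10.07 p [ 572.5 -181.6  209.6] stand [ -7.9 -62.6] tipz 19.6 F [ -3.4 -11.9  -0.2] op 0.0 q [-0.42  0.71  1.78 -0.    0.65 -1.85]
toolx [ 0.003 -0.003 -1.   ] y [ 0.133  0.991 -0.002] z [ 0.991 -0.133  0.004]
```

View pics/topz7.png

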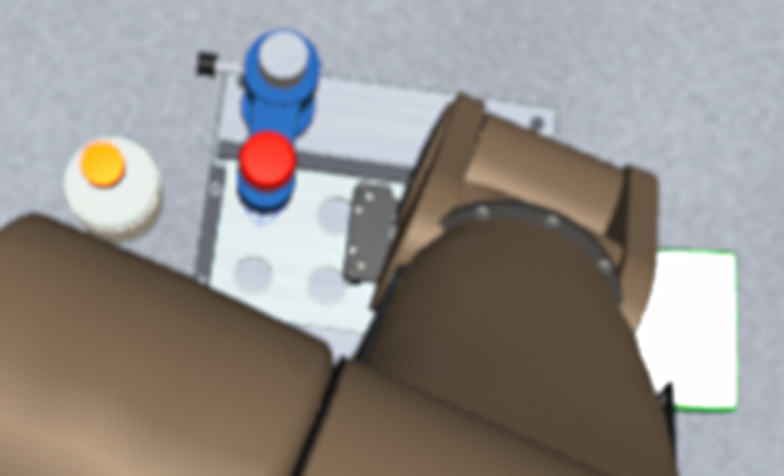

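View pics/w7.png

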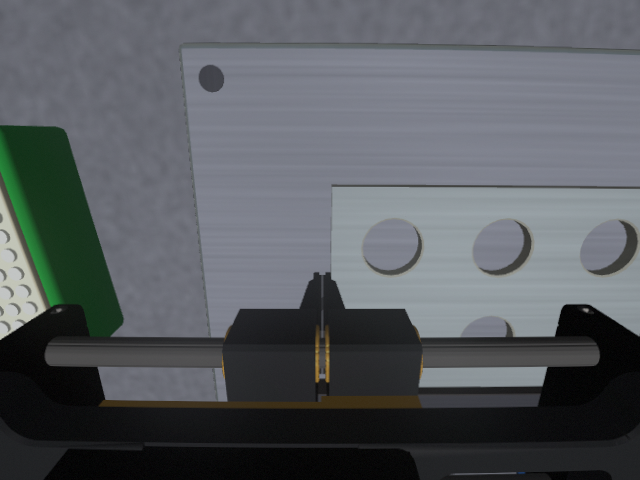

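Call:
jog_arm --deltas '[0,1.5,0,0,0,0,0]'

```text
t: 10.3
eef_pos: [572.4, -181.3, 209.6]
tcp_rot: [-0.813, 1.565, -0.946]
ft_force: [-4.7, -14.0, -0.9]
opening: 0.002
```

Call:
jog_arm --deltas '[0,-4,0,0,0,0,0,0,-12,0,0,0,0,0,-40,-10,0,0,0,0,0,-40,0,0,0,0,0,0,-20,0,-30,0,0,0,1,0,30,-40,0,0,0,1,0,35,-35,0,0,0,1,0,10,-5,0,0,0,1,0,0,0,0,0,0,1]'

```text
t: 11.42
eef_pos: [467.0, -119.6, 312.3]
tcp_rot: [-0.439, 1.566, -0.574]
ft_force: [-0.0, -0.3, 0.4]
opening: 0.473
```

```bash
python3 - <<'E'
from h import *
rep()
print(delta([*s2w(-100,15),209.5],down(SY+np.pi/2)))
c=eyes.read_camera("wrist"); save(c,"pics/w8.png")
c=eyes.read_camera("top"); im=cv2.cvtColor(c["image"],cv2.COLOR_RGB2BGR)[140:310,240:520]
cv2.imwrite("pics/topz8.png",cv2.resize(im,None,fx=2.8,fy=2.8,interpolation=cv2.INTER_CUBIC))
E
```

```text
t 11.43 p [ 467.  -119.6  312.3] stand [-120.8  -15.3] tipz 122.3 F [-0.  -0.3  0.4] op 0.47 q [-0.39  0.42  2.   -0.    0.71 -1.82]
toolx [ 0.004 -0.003 -1.   ] y [ 0.135  0.991 -0.002] z [ 0.991 -0.135  0.005]
(array([102.85651697,  30.55146177,  20.26220408]), array([-0.00123489,  0.00467003,  0.00219722]))
```

View pics/topz8.png

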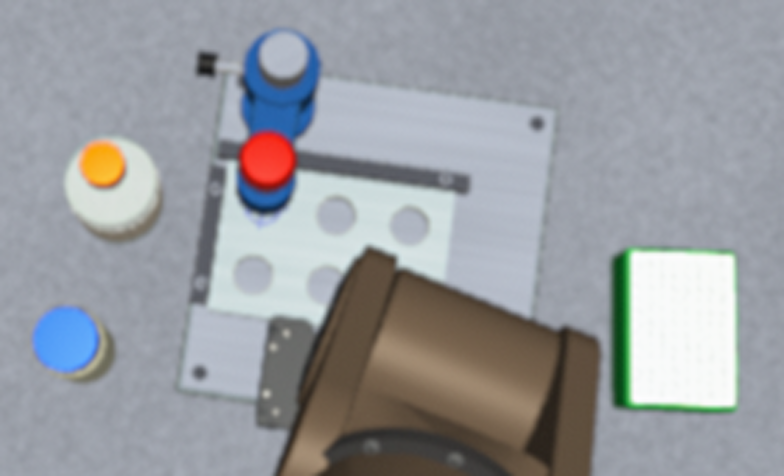

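View pics/w8.png

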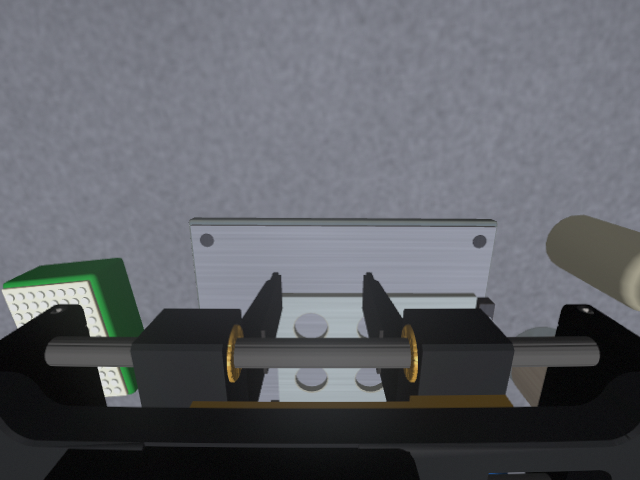

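Call:
jog_arm --deltas '[30,37,10,0,0.004,0.002,1,40,0,8,0,0,0,1,22,0,0,0,0,0,1,6,0,0,0,0,0,1,0,0,0,0,0,0,1]'

```text
t: 12.15
eef_pos: [495.2, -89.5, 210.7]
tcp_rot: [-0.211, 1.566, -0.35]
ft_force: [-0.4, -0.1, 0.3]
opening: 0.992
```

```bash
python3 - <<'E'
from h import *
rep()
print(delta([*s2w(-80,22),209.5],down(SY+np.pi/2)))
E
```

```text
t 12.15 p [495.2 -89.5 210.7] stand [-96.8  18.4] tipz 20.7 F [-0.4 -0.1  0.3] op 0.99 q [-0.31  0.62  2.03 -0.    0.49 -1.74]
toolx [ 0.004 -0.002 -1.   ] y [ 0.139  0.99  -0.001] z [ 0.99  -0.139  0.004]
(array([ 1.24064464,  3.72225937, 16.79390102]), array([-0.00542078,  0.00446094,  0.00096629]))
```

Call:
jog_arm --deltas '[1,3,0,-0.005,0.004,0,1,0,0,6,0,0,0,1,0,0,6,0,0,0,1,0,0,4,0,0,0,1,0,0,2,0,0,0,1]'

```text
t: 12.78
eef_pos: [514.7, -89.3, 211.9]
tcp_rot: [-0.739, 1.569, -0.874]
ft_force: [-9.0, -0.3, 3.6]
opening: 0.997
```

Call:
jog_arm --deltas '[0,0,1,0,0,0,1]'

```text
t: 12.9
eef_pos: [515.1, -89.3, 211.8]
tcp_rot: [-2.531, 1.569, -2.666]
ft_force: [-5.3, -1.1, 4.3]
opening: 0.999
```

Call:
jog_arm --deltas '[0,0,1,0,0,0,1]'

```text
t: 13.02
eef_pos: [515.5, -89.3, 211.7]
tcp_rot: [-2.97, 1.567, -3.104]
ft_force: [-4.7, -0.7, 2.7]
opening: 1.001
```

Call:
jog_arm --deltas '[0,0,1,0,0,0,1]'

```text
t: 13.15
eef_pos: [515.9, -89.4, 211.7]
tcp_rot: [-3.071, 1.565, 3.077]
ft_force: [-5.4, 0.2, 4.1]
opening: 1.002
```

```bash
python3 - <<'E'
from h import *
rep()
E
```

```text
t 13.15 p [515.9 -89.4 211.7] stand [-76.3  21.2] tipz 21.7 F [-5.4  0.2  4.1] op 1.0 q [-0.3   0.63  1.97 -0.    0.54 -1.73]
toolx [-0.006  0.    -1.   ] y [ 0.135  0.991 -0.   ] z [ 0.991 -0.135 -0.006]
```

Call:
jog_arm --deltas '[0,0,2,0,-0.006,0,1]'

```text
t: 13.28
eef_pos: [516.5, -89.4, 211.5]
tcp_rot: [3.096, 1.564, 2.961]
ft_force: [-16.1, -1.1, 10.5]
opening: 1.001
```

Call:
jog_arm --deltas '[0,0,-4,0,0,0,1,0,0,-16,0,0,0,1,-50,0,-20,0,0,0,0,-60,-15,0,0,0,0,0,-60,-60,0,0,0,0,0,0,-5,0,0,0,0,0,0,0,0,0,0,0]'

```text
invalid input
```

```bash
python3 - <<'E'
from h import *
rep()
import pickle
c=eyes.read_camera("wrist"); save(c,"pics/w9.png"); pickle.dump(c,open("w9.pkl","wb"))
c=eyes.read_camera("scene"); pickle.dump(c,open("s9.pkl","wb")); im=cv2.cvtColor(c["image"],cv2.COLOR_RGB2BGR)[180:420,120:400]
cv2.imwrite("pics/scenez9.png",cv2.resize(im,None,fx=2.5,fy=2.5,interpolation=cv2.INTER_CUBIC))
E
```

```text
t 13.28 p [516.5 -89.4 211.5] stand [-75.8  21.3] tipz 21.5 F [-16.1  -1.1  10.5] op 1.0 q [-0.3   0.64  1.97 -0.    0.54 -1.73]
toolx [-0.006  0.001 -1.   ] y [0.135 0.991 0.   ] z [ 0.991 -0.135 -0.006]
```

View pics/w9.png

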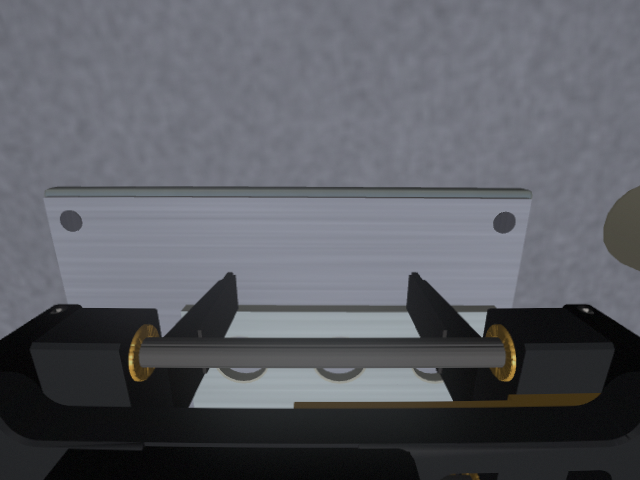

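View pics/scenez9.png

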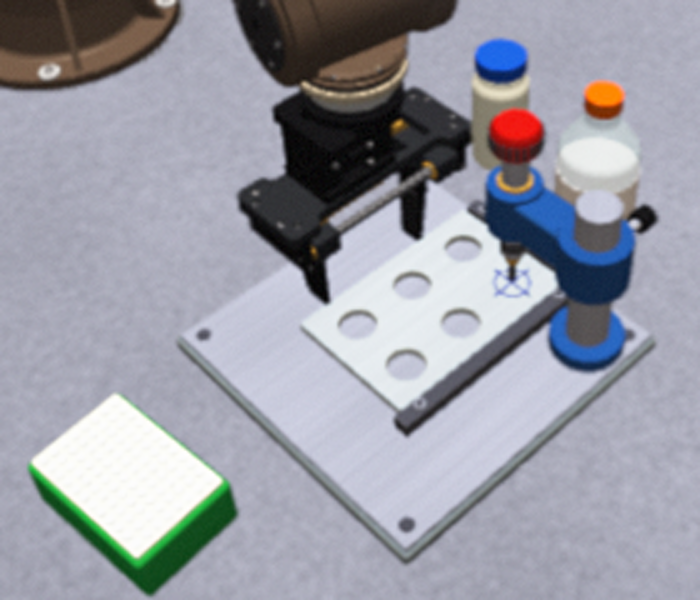

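Call:
jog_arm --deltas '[0,0,-4,0,0,0,1,0,0,-16,0,0,0,1,-50,0,-20,0,0,0,0,-60,-10,0,0,0,0,0,-50,-10,0,0,0,0,0,0,0,0,0,0,0,0]'

```text
t: 14.12
eef_pos: [474.1, -104.4, 375.9]
tcp_rot: [-3.118, 1.566, 3.03]
ft_force: [-0.4, 0.1, -0.2]
opening: 0.64
```

```bash
python3 - <<'E'
from h import *
rep()
import pickle
c=eyes.read_camera("scene")
pts=lambda L:np.array(L,float)
def contour(c,box,vmin,s):
    x0,y0,x1,y1=box
    h=cv2.resize(c["image"][y0:y1,x0:x1],None,fx=s,fy=s,interpolation=cv2.INTER_CUBIC)
    h=cv2.cvtColor(h,cv2.COLOR_RGB2HSV); m=((h[...,0]<8)|(h[...,0]>172))&(h[...,1]>150)&(h[...,2]>vmin)
    cs,_=cv2.findContours(m.astype(np.uint8),cv2.RETR_EXTERNAL,cv2.CHAIN_APPROX_NONE); k=max(cs,key=cv2.contourArea)
    e=cv2.fitEllipse(k); return (np.array(e[0])+.5)/s-.5+[x0,y0],np.array(e[1])/s,e[2]
for v in (120,190,210,220):
    try:
        e=contour(c,(300,205,355,265),v,8); print("scene",v,e,onz(c,[e[0]],194).round(1))
    except Exception as x: print(v,x)
t=eyes.read_camera("top")
for v in (120,190,210,220):
    try:
        e=contour(t,(310,170,365,222),v,8); print("top",v,e,onz(t,[e[0]],194).round(1))
    except Exception as x: print(v,x)
print("exp px", proj(c,[[*s2w(20,88),194]]),proj(t,[[*s2w(20,88),194]]))
im=cv2.cvtColor(t["image"],cv2.COLOR_RGB2BGR)[140:310,240:520]
A=cv2.resize(im,None,fx=2.8,fy=2.8,interpolation=cv2.INTER_CUBIC)
cv2.imwrite("pics/topz10.png",A)
w=eyes.read_camera("wrist"); save(w,"pics/w10.png")
E
```

```text
t 14.12 p [ 474.1 -104.4  375.9] stand [-115.7    0.8] tipz 185.9 F [-0.4  0.1 -0.2] op 0.64 q [-0.35  0.33  1.93 -0.    0.89 -1.79]
toolx [-0.004  0.    -1.   ] y [ 0.134  0.991 -0.   ] z [ 0.991 -0.134 -0.004]
scene 120 (array([325.99835777, 230.84400177]), array([15.34286404, 20.99097824]), 94.1394271850586) [[628.1 -43.3 194. ]]
scene 190 (array([326.12306976, 229.36678314]), array([12.53327179, 18.64902115]), 93.2526626586914) [[625.9 -39.9 194. ]]
scene 210 (array([326.18990135, 229.20317459]), array([11.71030521, 18.01635933]), 91.9830551147461) [[625.8 -39.5 194. ]]
scene 220 (array([326.24139214, 229.13629723]), array([11.25632668, 17.63869667]), 91.28559875488281) [[625.7 -39.3 194. ]]
top 120 (array([335.10256577, 196.77085114]), array([19.72247887, 20.07186317]), 102.43138885498047) [[619.9 -36.7 194. ]]
top 190 (array([335.13199615, 196.13881874]), array([17.9558506 , 18.29208755]), 101.80660247802734) [[621.1 -36.8 194. ]]
top 210 (array([335.12791061, 196.13492584]), array([17.29218292, 17.66831207]), 98.97759246826172) [[621.1 -36.8 194. ]]
top 220 (array([335.12848091, 196.12521362]), array([16.90745735, 17.33084488]), 97.27195739746094) [[621.1 -36.8 194. ]]
exp px [[324.80656034 227.00017995]] [[334.73858884 196.55899362]]
```

View pics/topz10.png

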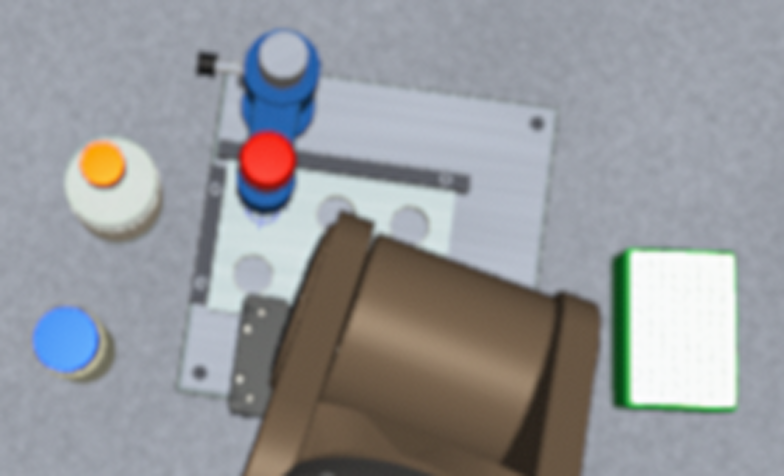

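View pics/w10.png

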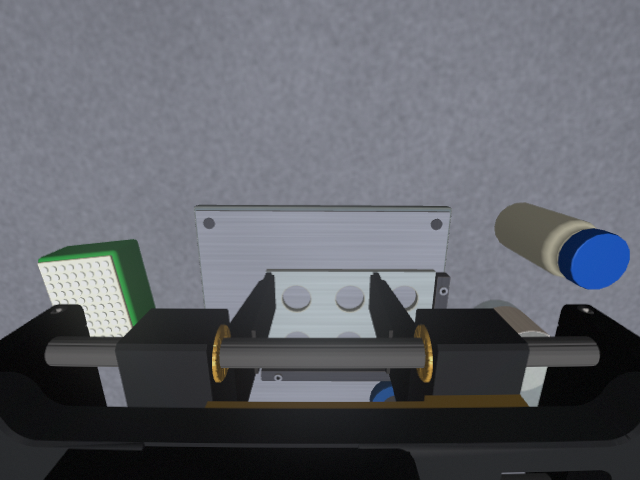

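```bash
python3 - <<'E'
from h import *
print(w2s([621.5,-37.3]),delta([621.5,-37.3,410],down(SY+np.pi/2)))
E
```

```text
[21.37713674 86.93530942] (array([-39.59190487,  85.67532692, 136.97175   ]), array([-8.06931947e-05, -1.21878122e-02, -1.66852728e-03]))
```

Call:
jog_arm --deltas '[-40,0,0,0,-0.004,0,0,0,28,45,0,0,0,0,0,28,45,0,0,0,0,0,28,45,0,0,0,0,0,0,0,0,0,0,0]'

```text
t: 14.9
eef_pos: [624.3, -35.9, 402.2]
tcp_rot: [2.985, 1.55, 2.85]
ft_force: [-0.4, 0.0, -1.0]
opening: 0.016
```

```bash
python3 - <<'E'
from h import *
rep()
print(delta([621.5,-37.3,388],down(SY+np.pi/2)))
E
```

```text
t 14.9 p [624.3 -35.9 402.2] stand [24.  88.7] tipz 212.2 F [-0.4  0.  -1. ] op 0.02 q [-0.16  0.5   1.56  0.    1.11 -1.6 ]
toolx [-0.02   0.006 -1.   ] y [0.134 0.991 0.003] z [ 0.991 -0.134 -0.021]
(array([14.22846723, -1.82009766, -2.28161849]), array([-0.00045883, -0.02089668, -0.00331127]))
```

Call:
jog_arm --deltas '[0,-1,-2,0,-0.021,-0.003,0,6,0,0,0,0,0,0,0,0,0,0,0,0,0]'

```text
t: 15.28
eef_pos: [620.7, -37.1, 392.9]
tcp_rot: [3.128, 1.567, 2.993]
ft_force: [0.0, 0.4, -0.4]
opening: 0.005
```

```bash
python3 - <<'E'
from h import *
rep()
print(delta([621.5,-37.3,386],down(SY+np.pi/2)))
c=eyes.read_camera("scene");im=cv2.cvtColor(c["image"],cv2.COLOR_RGB2BGR)[120:360,200:480]
cv2.imwrite("pics/scenez11.png",cv2.resize(im,None,fx=2.5,fy=2.5,interpolation=cv2.INTER_CUBIC))
E
```

```text
t 15.28 p [620.7 -37.1 392.9] stand [20.6 87. ] tipz 202.9 F [ 0.   0.4 -0.4] op 0.0 q [-0.17  0.5   1.58 -0.    1.07 -1.6 ]
toolx [-0.004  0.001 -1.   ] y [0.134 0.991 0.   ] z [ 0.991 -0.134 -0.004]
(array([ 6.88104124, -0.0555885 ,  0.8028211 ]), array([-7.57668571e-04, -3.77794918e-03, -5.19417713e-05]))
```

View pics/scenez11.png

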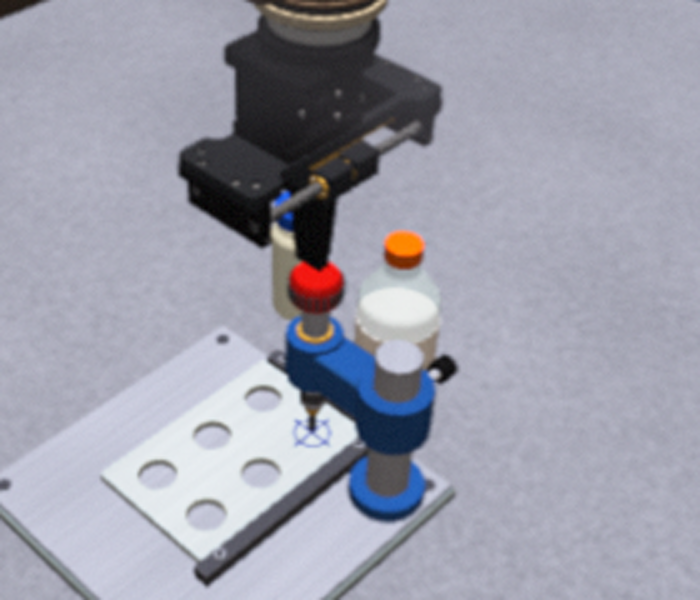

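Call:
jog_arm --deltas '[3,0,0,0,-0.004,0,0,3,0,0,0,0,0,0,1,0,0,0,0,0,0]'

```text
t: 15.7
eef_pos: [620.4, -37.7, 386.6]
tcp_rot: [-0.006, 1.568, -0.142]
ft_force: [0.2, -0.4, 0.3]
opening: 0.006
```

Call:
jog_arm --deltas '[1,0,0,0,0,0,0]'

```text
t: 15.82
eef_pos: [620.4, -37.7, 385.6]
tcp_rot: [-0.015, 1.568, -0.151]
ft_force: [-0.3, 0.1, 0.1]
opening: 0.004
```

Call:
jog_arm --deltas '[1,0,0,0,0,0,0]'

```text
t: 15.95
eef_pos: [620.4, -37.7, 384.6]
tcp_rot: [-0.02, 1.568, -0.156]
ft_force: [-0.0, -0.2, 1.0]
opening: 0.005
```

Call:
jog_arm --deltas '[1,0,0,0,0,0,0]'

```text
t: 16.08
eef_pos: [620.4, -37.6, 383.7]
tcp_rot: [-0.016, 1.568, -0.152]
ft_force: [0.3, 0.6, 1.3]
opening: 0.002
```

Call:
jog_arm --deltas '[1,0,0,0,0,0,0]'

```text
t: 16.2
eef_pos: [620.4, -37.6, 382.7]
tcp_rot: [-0.037, 1.568, -0.173]
ft_force: [-0.4, 0.4, 2.1]
opening: 0.005
```

Call:
jog_arm --deltas '[1,0,0,0,0,0,0]'

```text
t: 16.32
eef_pos: [620.4, -37.6, 381.8]
tcp_rot: [-0.047, 1.568, -0.182]
ft_force: [-1.3, 0.5, 3.6]
opening: 0.004
```

Call:
jog_arm --deltas '[1,0,0,0,0,0,0]'

```text
t: 16.45
eef_pos: [620.4, -37.6, 381.2]
tcp_rot: [-0.055, 1.567, -0.19]
ft_force: [-2.0, -0.0, 7.6]
opening: 0.003
```

Call:
jog_arm --deltas '[1,0,0,0,0,0,0]'

```text
t: 16.58
eef_pos: [620.3, -37.6, 380.8]
tcp_rot: [-0.052, 1.567, -0.187]
ft_force: [-1.7, 1.4, 7.7]
opening: 0.007
```

Call:
jog_arm --deltas '[1,0,0,0,0,0,0]'

```text
t: 16.7
eef_pos: [620.2, -37.6, 380.5]
tcp_rot: [-0.055, 1.566, -0.191]
ft_force: [-3.7, -0.1, 8.8]
opening: 0.002
```

Call:
jog_arm --deltas '[1,0,0,0,0,0,0]'

```text
t: 16.82
eef_pos: [620.1, -37.6, 380.3]
tcp_rot: [-0.061, 1.566, -0.196]
ft_force: [-2.8, 1.3, 7.8]
opening: 0.004
```

Call:
jog_arm --deltas '[1.5,0,0,0,0,0,0]'

```text
t: 16.95
eef_pos: [620.0, -37.6, 379.7]
tcp_rot: [-0.067, 1.565, -0.202]
ft_force: [-4.6, -0.3, 10.6]
opening: 0.003
```

Call:
jog_arm --deltas '[1.5,0,0,0,0,0,0]'

```text
t: 17.08
eef_pos: [619.8, -37.5, 379.2]
tcp_rot: [-0.067, 1.564, -0.202]
ft_force: [-5.1, 0.3, 11.2]
opening: 0.005
```

Call:
jog_arm --deltas '[1.8,0,0,0,0,0,0]'

```text
t: 17.2
eef_pos: [619.7, -37.5, 378.6]
tcp_rot: [-0.072, 1.563, -0.207]
ft_force: [-4.9, 0.0, 12.9]
opening: 0.005
```

Call:
jog_arm --deltas '[1.8,0,0,0,0,0,0]'

```text
t: 17.32
eef_pos: [619.5, -37.4, 378.2]
tcp_rot: [-0.072, 1.562, -0.207]
ft_force: [-4.5, -0.2, 13.9]
opening: 0.006
```

Call:
jog_arm --deltas '[2,0,0,0,0,0,0]'

```text
t: 17.45
eef_pos: [619.3, -37.4, 377.6]
tcp_rot: [-0.078, 1.561, -0.213]
ft_force: [-5.6, 0.8, 14.9]
opening: 0.007
```

Call:
jog_arm --deltas '[2,0,0,0,0,0,0]'

```text
t: 17.58
eef_pos: [619.1, -37.3, 377.3]
tcp_rot: [-0.081, 1.559, -0.216]
ft_force: [-5.5, 1.2, 15.6]
opening: 0.003
```

Call:
jog_arm --deltas '[2,0,0,0,0,0,0]'

```text
t: 17.7
eef_pos: [618.8, -37.3, 376.6]
tcp_rot: [-0.082, 1.558, -0.217]
ft_force: [-4.0, -0.3, 9.4]
opening: 0.001
```

Call:
jog_arm --deltas '[1.3,0,0,0,0,0,0]'

```text
t: 17.82
eef_pos: [618.6, -37.2, 376.3]
tcp_rot: [-0.081, 1.558, -0.216]
ft_force: [-3.8, 0.3, 9.4]
opening: 0.008
```

```bash
python3 - <<'E'
from h import *
rep()
E
```

```text
t 17.82 p [618.6 -37.2 376.3] stand [18.5 86.6] tipz 186.3 F [-3.8  0.3  9.4] op 0.01 q [-0.17  0.51  1.61 -0.    1.01 -1.6 ]
toolx [ 0.013 -0.003 -1.   ] y [ 0.134  0.991 -0.001] z [ 0.991 -0.134  0.013]
```

Call:
jog_arm --deltas '[-3,0,0,0,0,0,0,-5,0,0,0,0,0,0,-10,0,0,0,0,0,0,-30,0,0,0,0,0,0,-30,0,0,0,0,0,0,0,-20,-55,0,0,0,0,0,-20,-55,0,0,0,0,0,0,0,0,0,0,0,0,0,0,0,0,0,0]'

```text
t: 18.95
eef_pos: [500.6, -62.3, 457.8]
tcp_rot: [-0.092, 1.555, -0.226]
ft_force: [0.0, -0.3, -0.6]
opening: 0.005
```

```bash
python3 - <<'E'
from h import *
rep()
c=eyes.read_camera("scene");im=cv2.cvtColor(c["image"],cv2.COLOR_RGB2BGR)[180:420,120:400]
cv2.imwrite("pics/scenez12.png",cv2.resize(im,None,fx=2.5,fy=2.5,interpolation=cv2.INTER_CUBIC))
c=eyes.read_camera("top"); im=cv2.cvtColor(c["image"],cv2.COLOR_RGB2BGR)[140:310,240:520]
cv2.imwrite("pics/topz12.png",cv2.resize(im,None,fx=2.8,fy=2.8,interpolation=cv2.INTER_CUBIC))
E
```

```text
t 18.95 p [500.6 -62.3 457.8] stand [-95.1  46. ] tipz 267.8 F [ 0.  -0.3 -0.6] op 0.01 q [-0.25  0.26  1.78  0.    1.09 -1.69]
toolx [ 0.016 -0.004 -1.   ] y [ 0.134  0.991 -0.001] z [ 0.991 -0.134  0.016]
```

View pics/scenez12.png

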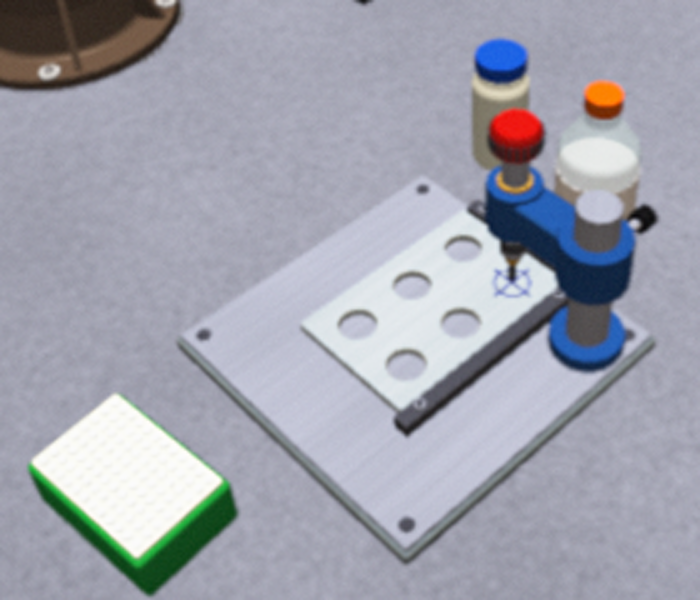

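View pics/topz12.png

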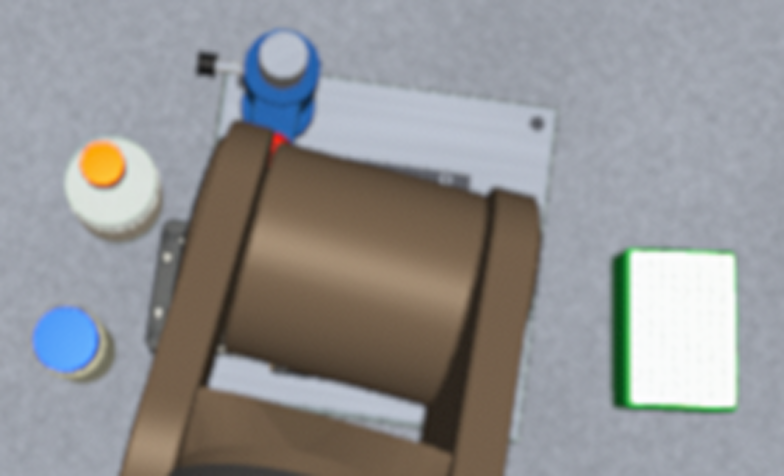

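```bash
python3 -c "
from h import *
env.job_done(); rep()"
```

```text
the job is handed in; nothing more can be done
the job is handed in; nothing more can be done
```

I slid the plate home, pressed the punch until it tripped on the cross, let it come up again, and handed the job in at about 19 s. Handing in reports no verdict, so I don't know how it was judged.

- **Plate:** I pushed it to the back fence with both fingers open, then to the side stop with the fingers closed. A last push against the fence gave firm contact of about 16 N.
- **Punch:** I pressed the cap in small steps. The point met the plate after about 2 mm, the force climbed to 15.6 N, then fell to 9.4 N and stayed there. I held it briefly at that force and released it. The highest force I read was well under 30 N.
- **Last checks:** The final scene picture shows the plate flush with both bars, the cross under the point and the cap up. The bottle, jar and tip box look unmoved, and the gripper was clear with no force on it.
- **What disagreed or was not checked:**
  - The scene and top cameras disagreed by about 5 mm on the cap centre. I used a point close to the top view, and the press worked there.
  - In the last top view the arm hid the plate, so that final check of it rests on the scene view.
  - I judged the plate's final fit from the contact forces and the pictures, and did not measure the cross offset or the angle in millimetres.

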